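Pack the table caddy for the couscous

TASK

Pack the wooden caddy for the table: stand the black pepper mill and the spice pots with red, yellow and blue lids in it, each wholly on the pad of its own colour (red lid on red, yellow on yellow, blue on blue, black mill on black), keeping them upright all the while. The green-lidded pot and the white salt mill stay in the kitchen, so leave those where they stand.

Things in the scene. Friction and masses are not known exactly. Their poses are not given: they have to be found in the camera images.
- pot_red: squat round spice pot, white ceramic body with a red lid; straight-sided, 52 mm across and 58 mm high (lid is the top 14 mm, same width), plus a red lid knob 18 mm across reaching 70 mm; about 0.2 kg, lid does not come off. Stands upright; origin at the centre of its underside, z up. To be moved into the caddy.
- pot_yellow: squat round spice pot, white ceramic body with a yellow lid; straight-sided, 52 mm across and 58 mm high (lid is the top 14 mm, same width), plus a yellow lid knob 18 mm across reaching 70 mm; about 0.2 kg, lid does not come off. Stands upright; origin at the centre of its underside, z up. To be moved into the caddy.
- pot_blue: squat round spice pot, white ceramic body with a blue lid; straight-sided, 52 mm across and 58 mm high (lid is the top 14 mm, same width), plus a blue lid knob 18 mm across reaching 70 mm; about 0.2 kg, lid does not come off. Stands upright; origin at the centre of its underside, z up. To be moved into the caddy.
- mill_black: press-button mill, black plastic, straight round body 48 mm across and 96 mm high with a thin steel band, steel push button on top 22 mm across reaching 106 mm; about 0.16 kg. Stands upright; origin at the centre of its underside, z up. The pepper mill. To be moved into the caddy.
- pot_green: squat round spice pot, white ceramic body with a green lid; straight-sided, 52 mm across and 58 mm high (lid is the top 14 mm, same width), plus a green lid knob 18 mm across reaching 70 mm; about 0.2 kg, lid does not come off. Stands upright; origin at the centre of its underside, z up. Does not belong in the caddy: stays where it stands.
- mill_white: press-button mill, white plastic, straight round body 48 mm across and 96 mm high with a thin steel band, steel push button on top 22 mm across reaching 106 mm; about 0.16 kg. Stands upright; origin at the centre of its underside, z up. The salt mill. Does not belong in the caddy: stays where it stands.
- pad_red: fixed round red pad, 76 mm across, 3 mm thick, on the 6 mm floor of one compartment of a fixed wooden 2 x 2 caddy (186 mm square, walls 6 mm thick, tops 28 mm above the counter; compartments 84 mm square, centres 90 mm apart). Its compartment varies. Origin: centre of the pad's underside, 6 mm above the counter; x, y axes along the caddy's walls. For the red-lidded pot.
- pad_yellow: fixed round yellow pad, 76 mm across, 3 mm thick, on the 6 mm floor of one compartment of a fixed wooden 2 x 2 caddy (186 mm square, walls 6 mm thick, tops 28 mm above the counter; compartments 84 mm square, centres 90 mm apart). Its compartment varies. Origin: centre of the pad's underside, 6 mm above the counter; x, y axes along the caddy's walls. For the yellow-lidded pot.
- pad_blue: fixed round blue pad, 76 mm across, 3 mm thick, on the 6 mm floor of one compartment of a fixed wooden 2 x 2 caddy (186 mm square, walls 6 mm thick, tops 28 mm above the counter; compartments 84 mm square, centres 90 mm apart). Its compartment varies. Origin: centre of the pad's underside, 6 mm above the counter; x, y axes along the caddy's walls. For the blue-lidded pot.
- pad_black: fixed round black pad, 76 mm across, 3 mm thick, on the 6 mm floor of one compartment of a fixed wooden 2 x 2 caddy (186 mm square, walls 6 mm thick, tops 28 mm above the counter; compartments 84 mm square, centres 90 mm apart). Its compartment varies. Origin: centre of the pad's underside, 6 mm above the counter; x, y axes along the caddy's walls. For the black pepper mill.

How it is judged:
At the end, for the whole second after the job is handed in: The red, yellow and blue pots and the black mill stand released, at rest and upright (0.1 rad), each down on the pad of its colour (underside under 9 mm above the pad's underside), centres within 14 mm; the green pot and white mill are upright and within 20 mm of their start (horizontal distance between pot_red and pad_red below 0.014 m and z of pot_red in the frame of pad_red below 0.009 m and angle between each of pot_red, pot_yellow, pot_blue, mill_black, pot_green, mill_white's own z axis and vertical below 0.1 rad and linear speed of each of pot_red, pot_yellow, pot_blue, mill_black below 0.02 m/s and horizontal distance between pot_yellow and pad_yellow below 0.014 m and z of pot_yellow in the frame of pad_yellow below 0.009 m and horizontal distance between pot_blue and pad_blue below 0.014 m and z of pot_blue in the frame of pad_blue below 0.009 m and horizontal distance between mill_black and pad_black below 0.014 m and z of mill_black in the frame of pad_black below 0.009 m and distance of each of pot_green, mill_white from where it was at the start of the episode below 0.02 m); the robot touches nothing.
It fails at once if the green-lidded pot or the white salt mill is moved more than 20 mm, lifted or knocked over (distance of any of pot_green, mill_white from where it was at the start of the episode above 0.02 m or angle between any of pot_green, mill_white's own z axis and vertical above 0.5 rad).
It fails at once if a pot or the pepper mill is tipped by more than about 40 degrees (angle between any of pot_red, pot_yellow, pot_blue, mill_black's own z axis and vertical above 0.7 rad).
It also fails if it takes over 128 s, if anything falls off the work surface, if the arm or the gripper's body presses on something with over 40 N, if the wrist force passes 120 N, or if a joint passes its speed limit or range.

ROBOT

A 7-joint arm with a two-finger parallel gripper is mounted at the origin on the work surface. World frame = base frame: x ahead of the robot, y to its left, z up, the work surface at z = 0. Lengths are in m, angles in rad, forces in N, time in s.
With the tool pointing down it reaches from about 0.4 to 0.875 m from the base axis. Payload 19.3 kg.
Tool frame: the origin (TCP) lies on the centre line of the jaws, within the pads' length; the fingertips stand 14 mm ahead of it and the grasp point (between the pads) lies 5 mm behind it (bot.tip_extent is the distance from the TCP to the fingertips, in m); z points along the fingers, y is the line along which they close (so a half turn about z gives the same grasp; the last joint's range is limited). The gripper opens to 85 mm and grips with 20 to 120 N. Pads are 22 mm wide; open, the fingers measure 114 mm over their backs; the gripper's body (76 mm by 85 mm) begins 54 mm behind the grasp point. The pads swing forward as they close: fully open they stand 13 mm farther back than shut.
Start: joints at [-1.412, 0.521, -0.036, 1.599, 0.021, 1.021, -0.113], TCP at [0.142, 0.609, 0.245] pointing down, gripper open.
Joint ranges: [-2.91, 2.91], [-0.3, 2.13], [-1.5, 1.42], [0.17, 2.43], [-1.26, 4.41], [0.16, 1.93], [-2.52, 2.52]. Speed limits (rad/s): [1.89, 1.89, 2.39, 2.39, 3.01, 3.01, 3.01].

INTERFACE

Orientations are given as [roll, pitch, yaw] about the fixed x, y, z axes, in that order (R = Rz(yaw) Ry(pitch) Rx(roll)).
In Python, from workcell import monitor, grab_frame, camera_model, bot gives the robot as it stands.
- The arm moves only by the tool move_arm, never from a script. Its argument "moves" is a list of rows, each a list of 4 numbers: the shift along the world's x, y, z in mm, then the turn about the world's z in rad. A call has 1 to 12 rows; each row is the pose to reach, as a shift and turn from the pose commanded when the call began; what a row does not reach only later rows make up. A row lasts 1/8 s, in which the tool goes at most 62.5 mm and 10.7 degrees, less where a joint would pass 70% of its speed; a pose out of reach is approached as far as the arm can. A call with a gripper value outside its range is refused whole. "gripper" is the opening, from 0 (shut) to 1 (fully open), set as the call begins (left out, the last holds). The fingers move at their own pace and stop on an object; "newtons" is the grip in N (left out, the last holds). Time passes only in rows, so rows that repeat a pose let the fingers close. It gives the time, the measured TCP pose, the force, the opening and the grip force at its end, in the units of the state.
- monitor.observe(): the state, without advancing time (a new reading comes with each control period).
- grab_frame(name): name is "scene" or "top"; returns the picture (420x560x3 uint8, blue, green, red); there is no depth.
- camera_model(name): a dict with "vfov" (degrees; the focal length in pixels is half the picture's height over the tangent of half this angle, whatever the lens; pixels are square), "cx", "cy" (the principal point, pixels), "R" (3x3) and "t" (3): a world point X has camera coordinates R X + t. Camera axes: x right, y down, z forward; pixel columns grow to the right and rows downward; lengths in m; the calibration is good to about 2 mm. A picture is of the moment at which its call begins. camera_model takes no time and is no camera call.
- bot.job_done(): hands the job in; it is judged then, once.
The state is a dict: "clock": time; "qpos": joint angles; "qd": joint speeds; "joint_efforts": joint torques, N m; "position": TCP position; "tool_rot": TCP orientation; "force": force on the tool from outside, world axes, zero at the start; "moment": the same for the moment, N m; "grip_width": finger opening in m; "finger_force": force on a finger pad.
Only numpy, scipy, OpenCV 4.12 (cv2) and the standard library are available. Lean on these libraries where they do the work, as an engineer would, in place of code of your own. Each camera call takes 0.05 s, during which the arm holds its last target. There are 200 camera calls.

## Working session

There is one attempt and no reset: what is moved stays moved. The work goes in short steps, Python scripts to look and compute and a tool call to move; the robot and the scene stay as the last step left them, time stands still between calls to the robot, and variables do not carry over. Pictures are saved under pics/ and viewed, at most 14 in all, crops included, and the job is handed in when it is done.

Besides the shell and the picture viewer there is one more tool, called by a JSON object that holds its "fn" and its "kwargs". move_arm: Moves the arm, as the interface text tells. Its arguments: {"type":"object","properties":{"moves":{"type":"array","items":{"type":"array","items":{"type":"number"}}},"gripper":{"type":"number"},"newtons":{"type":"number"}},"required":["moves"]}

```bash
ls; mkdir -p pics; python3 - <<'E'
from workcell import monitor, grab_frame, camera_model, bot
import cv2
for n in("scene","top"):
    cv2.imwrite(f"pics/{n}0.png",grab_frame(n)); print(camera_model(n))
print(monitor.observe(), bot.tip_extent)
E
```

```text
pics
{'vfov': 50.09202170319042, 'cx': 274.1987084153833, 'cy': 213.9800747397562, 'R': array([[ 0.37182178,  0.92823684, -0.01117764],
       [ 0.78014409, -0.31898112, -0.53816935],
       [-0.50311407,  0.19138291, -0.84276261]]), 't': array([-0.17868362, -0.39351097,  1.36461773])}
{'vfov': 50.92937921328998, 'cx': 282.7245104705714, 'cy': 210.21462166541298, 'R': array([[ 0.01678107, -0.99984821,  0.00468569],
       [-0.99909976, -0.01695076, -0.03888895],
       [ 0.03896247, -0.00402887, -0.99923255]]), 't': array([-0.02621336,  0.52000476,  0.89698312])}
{'clock': 0.1, 'qpos': array([-1.41223299,  0.52194197, -0.03626892,  1.59992717,  0.0212339 ,
        1.02112566, -0.11278407]), 'qd': array([-0.00050589, -0.0011395 , -0.00038212, -0.00231523,  0.00076058,
       -0.00290438, -0.00094254]), 'joint_efforts': array([ 5.15691048e-03, -9.28478980e+01,  1.98517397e+00, -3.70523393e+01,
        1.82515680e-02,  5.31985730e-03,  2.01595907e-05]), 'position': array([0.14174302, 0.6084253 , 0.24480024]), 'tool_rot': array([-3.14058330e+00,  1.29409819e-04,  2.91280089e+00]), 'force': array([ 0.87056755, -0.5990041 ,  0.23056566]), 'moment': array([ 0.03901406,  0.02130113, -0.00552096]), 'finger_force': 0.0, 'grip_width': 0.08553208718394882} 0.014
```

View pics/scene0.png

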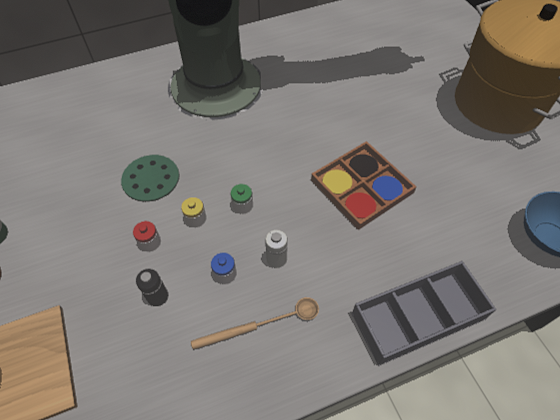

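View pics/top0.png

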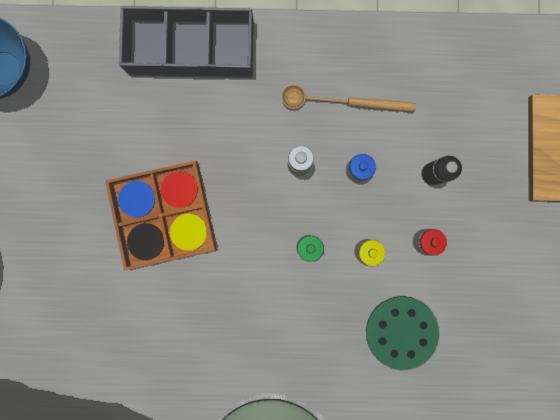

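The scene view shows the lids at red (145,232), yellow (193,208), blue (223,264) and green (241,194). The black mill is at (150,285), the white mill at (276,243) and the caddy at (363,185). In the top view, red is at (433,242), yellow (372,253), blue (363,167), green (311,248), black mill button (452,167) and white mill (301,158). The top-view pads are blue (136,199), red (179,189), black (146,241) and yellow (188,231).

```bash
cat > h.py <<'E'
import numpy as np, cv2
from workcell import monitor, grab_frame, camera_model, bot
def ray(n,uv):
    m=camera_model(n); f=210/np.tan(np.radians(m["vfov"]/2))
    d=np.array([(uv[0]-m["cx"])/f,(uv[1]-m["cy"])/f,1.]); R=np.array(m["R"])
    d=R.T@d; return -R.T@np.array(m["t"]), d/np.linalg.norm(d)
def plane(n,uv,z):
    c,d=ray(n,uv); return c+d*(z-c[2])/d[2]
def tri(a,b):
    (c1,d1),(c2,d2)=ray("scene",a),ray("top",b)
    s=np.linalg.lstsq(np.c_[d1,-d2],c2-c1,rcond=None)[0]
    p,q=c1+s[0]*d1,c2+s[1]*d2; return (p+q)/2,np.linalg.norm(p-q)
HUE={"red":(170,8),"yellow":(22,38),"blue":(108,130),"green":(50,80)}
def mask(im,c):
    h,s,v=cv2.split(cv2.cvtColor(im,cv2.COLOR_BGR2HSV)); lo,hi=HUE[c]
    hm=(h>=lo)&(h<=hi) if lo<hi else (h>=lo)|(h<=hi)
    return (hm&(s>120)&(v>60)).astype(np.uint8)
def blobs(m,a0=60,a1=3000):
    n,_,st,ce=cv2.connectedComponentsWithStats(m)
    return [(ce[i],st[i]) for i in range(1,n) if a0<st[i][4]<a1]
E
python3 - <<'E'
from h import *
np.set_printoptions(precision=4,suppress=True)
I={n:cv2.imread(f"pics/{n}0.png") for n in("scene","top")}
for c in HUE:
    for n in I:
        for ce,st in blobs(mask(I[n],c)): print(c,n,ce.round(1),st[2:], plane(n,ce,.055)[:2],plane(n,ce,.009)[:2])
for n in I:
    g=cv2.cvtColor(I[n],cv2.COLOR_BGR2HSV); v=(g[...,2]<55).astype(np.uint8)
    for ce,st in blobs(v): print("dark",n,ce.round(1),st)
big=lambda im,x0,x1,y0,y1,k:cv2.resize(im[y0:y1,x0:x1],None,fx=k,fy=k,interpolation=cv2.INTER_NEAREST)
a=big(I["scene"],125,185,255,315,6);b=big(I["top"],415,475,140,200,6)
cv2.imwrite("pics/crop1.png",np.hstack([a,b]))
E
```

```text
red scene [360.6 204.3] [ 32  26 623] [0.5857 0.1776] [0.5609 0.1984]
red scene [143.7 230.4] [ 22  20 307] [ 0.4625 -0.313 ] [ 0.4314 -0.3178]
red top [178.7 189. ] [  38   38 1101] [0.5568 0.187 ] [0.5606 0.1978]
red top [433.3 241.8] [ 26  26 535] [ 0.4619 -0.3124] [ 0.4606 -0.3283]
yellow scene [337.3 180.8] [ 29  24 521] [0.5031 0.1572] [0.474 0.177]
yellow scene [191.7 206.2] [ 21  17 277] [ 0.4399 -0.1928] [ 0.4076 -0.1913]
yellow top [188.  231.6] [  37   38 1100] [0.4737 0.1668] [0.4731 0.1764]
yellow top [371.5 252.5] [ 26  26 544] [ 0.4392 -0.1918] [ 0.4367 -0.2013]
blue scene [387.2 187.1] [ 29  24 513] [0.5657 0.2601] [0.5399 0.2852]
blue scene [222.  262.9] [ 23  21 355] [ 0.6083 -0.1729] [ 0.5847 -0.1704]
blue top [362.3 166.3] [ 26  26 524] [ 0.6075 -0.1721] [ 0.6141 -0.1806]
blue top [136.  198.7] [  37   36 1037] [0.5364 0.2699] [0.5391 0.2851]
green top [310.1 248.1] [ 25  25 506] [ 0.4457 -0.0718] [ 0.4436 -0.0749]
dark scene [476.2   2.2] [466   0  24  10  90]
dark scene [547.8  11.6] [539   4  18  16 198]
dark scene [363.7 166. ] [349 155  29  22  89]
dark scene [539.1 241.2] [524 217  36  40 225]
dark scene [148.7 282.5] [136 270  24  23 117]
dark scene [479.  299.2] [464 278  28  35 160]
dark scene [157.4 296.3] [143 283  25  23 184]
dark scene [442.8 312.4] [430 290  25  38 165]
dark scene [542.7 318.3] [524 304  36  28 423]
dark top [136.3  25.7] [123   9  41  53 754]
dark top [180.9  23.5] [167  10  39  53 604]
dark top [225.9  20.6] [210  11  39  52 507]
dark top [20.4 77.5] [  0  51  30  47 179]
dark top [187.   70.4] [123  66 129  10 969]
dark top [439.1 171.4] [422 156  39  29 496]
```

View pics/crop1.png

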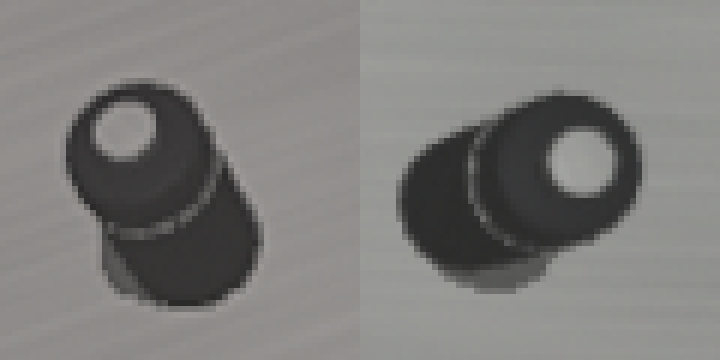

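The crop shows the black mill's steel button at about (145.5,276) in the scene view and (452,166.5) in the top view.

```bash
python3 - <<'E'
from h import *
np.set_printoptions(precision=4,suppress=True)
I={n:cv2.imread(f"pics/{n}0.png") for n in("scene","top")}
def near(m,uv):
    b=[x[0] for x in blobs(m,40)]; return min(b,key=lambda c:np.hypot(*(c-uv))) if b else None
P={}
HUE["green"]=(45,85)
for c,s,t in [("red",(144,230),(433,242)),("yellow",(192,206),(371,252)),("blue",(222,263),(362,166)),("green",(241,193),(310,248))]:
    a,b=near(mask(I["scene"],c),s),near(mask(I["top"],c),t); print(c,a,b,tri(a,b))
for c,s,t in [("red",(360,204),(179,189)),("yellow",(337,181),(188,231)),("blue",(387,187),(136,199))]:
    a,b=near(mask(I["scene"],c),s),near(mask(I["top"],c),t); print("pad",c,tri(a,b)); P[c]=tri(a,b)[0]
print("pad black derived",P["blue"]+P["yellow"]-P["red"], [np.linalg.norm(P["red"]-P[k]) for k in("blue","yellow")], plane("top",(145.5,241),.009))
r=P["blue"]-P["red"]; print("yaw",np.arctan2(r[1],r[0]))
def sub(n,x,y,w,thr):
    g=cv2.cvtColor(I[n],cv2.COLOR_BGR2GRAY)[y-w:y+w,x-w:x+w]
    yy,xx=np.nonzero(g>thr); return xx.mean()+x-w,yy.mean()+y-w
a,b=sub("scene",145,276,7,110),sub("top",452,166,7,110); print("mill",a,b,tri(a,b))
# white mill button
cv2.imwrite("pics/crop2.png",np.hstack([cv2.resize(I["scene"][220:280,246:306],None,fx=6,fy=6),cv2.resize(I["top"][130:190,270:330],None,fx=6,fy=6)]))
E
```

```text
red [143.6775 230.4495] [433.3103 241.8168] (array([ 0.4618, -0.313 ,  0.0537]), np.float64(0.00036185513849872677))
yellow [191.6643 206.1769] [371.5239 252.4504] (array([ 0.4389, -0.1924,  0.0534]), np.float64(0.0006699791528357882))
blue [222.0479 262.9155] [362.2958 166.3359] (array([ 0.6077, -0.1726,  0.0536]), np.float64(0.00047854417872587857))Traceback (most recent call last):
  File "<stdin>", line 9, in <module>
  File "h.py", line 10, in tri
    (c1,d1),(c2,d2)=ray("scene",a),ray("top",b)
                    ~~~^^^^^^^^^^^
  File "h.py", line 5, in ray
    d=np.array([(uv[0]-m["cx"])/f,(uv[1]-m["cy"])/f,1.]); R=np.array(m["R"])
                 ~~^^^
TypeError: 'NoneType' object is not subscriptable
```

```bash
python3 - <<'E'
from h import *
np.set_printoptions(precision=4,suppress=True)
I={n:cv2.imread(f"pics/{n}0.png") for n in("scene","top")}
def near(m,uv): return min([x[0] for x in blobs(m,40)],key=lambda c:np.hypot(*(c-uv)))
P={}
for c,s,t in [("red",(360,204),(179,189)),("yellow",(337,181),(188,231)),("blue",(387,187),(136,199))]:
    a,b=near(mask(I["scene"],c),s),near(mask(I["top"],c),t); print("pad",c,tri(a,b)); P[c]=tri(a,b)[0]
print("pad black derived",P["blue"]+P["yellow"]-P["red"], [np.linalg.norm(P["red"]-P[k]) for k in("blue","yellow")], plane("top",(145.5,241),.009))
r=P["blue"]-P["red"]; print("yaw",np.arctan2(r[1],r[0]))
def sub(n,x,y,w,thr):
    g=cv2.cvtColor(I[n],cv2.COLOR_BGR2GRAY)[y-w:y+w,x-w:x+w]
    yy,xx=np.nonzero(g>thr); return xx.mean()+x-w,yy.mean()+y-w
a,b=sub("scene",145,276,6,110),sub("top",452,166,6,110); print("mill",a,b,tri(a,b))
print("green",plane("top",(310.1,248.1),.054),"white",tri((276,237.5),(301,157.5)))
E
```

```text
pad red (array([0.5607, 0.1981, 0.0088]), np.float64(0.0006682335796314018))
pad yellow (array([0.4732, 0.177 , 0.0079]), np.float64(0.0008243843639533892))
pad blue (array([0.5392, 0.2856, 0.0079]), np.float64(0.000345023053473402))
pad black derived [0.4517 0.2645 0.007 ] [np.float64(0.09005141827246228), np.float64(0.09003192222857762)] [0.4525 0.2629 0.009 ]
yaw 1.8120378530789853
mill (np.float64(145.1025641025641), np.float64(275.79487179487177)) (np.float64(451.438202247191), np.float64(166.4943820224719)) (array([ 0.6029, -0.3287,  0.1049]), np.float64(0.001056925989436778))
green [ 0.4456 -0.0719  0.054 ] white (array([ 0.6162, -0.0493,  0.0976]), np.float64(0.0005709925389678))
```

Both views agree to within 1 mm, and the heights are sensible (lids 54 mm, pads 8 mm, mill button 105 mm). I'll move over the caddy first, turning the jaws to line up with its walls.

{"fn": "move_arm", "kwargs": {"moves": [[15,-15,0,-0.05],[45,-45,0,-0.15],[75,-75,0,-0.25],[110,-110,0,-0.35],[145,-145,0,-0.45],[180,-180,0,-0.55],[215,-215,0,-0.65],[250,-250,0,-0.75],[285,-285,0,-0.85],[320,-320,0,-0.95],[350,-345,0,-1.05],[358,-349,0,-1.1]], "gripper": 1}}

```text
clock: 1.6
position: [0.5014, 0.2565, 0.2453]
tool_rot: [3.141, 0.001, 1.805]
force: [-1.2, -0.4, -0.7]
grip_width: 0.0853
finger_force: 0.0
```

{"fn": "move_arm", "kwargs": {"moves": [[-3,-20,0,0],[-8,-60,0,0],[-15,-110,0,0],[-22,-160,0,0],[-29,-210,0,0],[-36,-260,0,0],[-43,-310,0,0],[-50,-360,0,0],[-56,-410,0,0],[-60,-440,0,0],[-61,-452,0,0],[-61,-452,0,0]]}}

```text
clock: 3.1
position: [0.4384, -0.192, 0.2452]
tool_rot: [-3.142, -0.0, 1.813]
force: [0.7, 0.7, 0.7]
grip_width: 0.0854
finger_force: 0.0
```

{"fn": "move_arm", "kwargs": {"moves": [[0,0,-30,0],[0,0,-70,0],[0,0,-100,0],[0,0,-130,0],[0,0,-160,0],[0,0,-160,0]]}}

```text
clock: 3.85
position: [0.4379, -0.1906, 0.0841]
tool_rot: [-3.139, -0.002, 1.814]
force: [0.1, 0.3, 0.4]
grip_width: 0.0853
finger_force: 0.0
```

```bash
python3 - <<'E'
from h import *
print(monitor.observe()["position"],monitor.observe()["qpos"])
I=[grab_frame(n) for n in("scene","top")]
a=cv2.resize(I[0][156:256,143:243],(400,400));b=cv2.resize(I[1][200:300,320:420],(400,400))
cv2.imwrite("pics/y1.png",np.hstack([a,b]))
E
```

```text
[ 0.43794531 -0.19063636  0.08407909] [ 0.04667459  0.58579948  0.31983629  2.11431877 -0.37318592  0.49811317
  0.89143042]
```

View pics/y1.png

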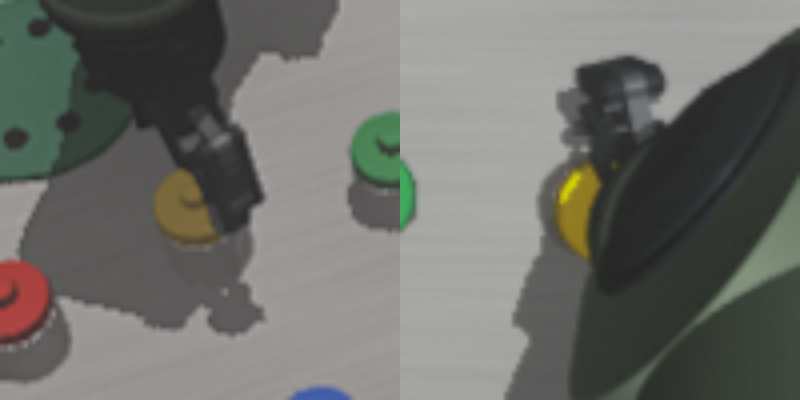

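The jaws straddle the yellow lid: one finger is visible at crop (235,180), on the far +x side, and the lid lies between the fingers. I'll descend and grip.

{"fn": "move_arm", "kwargs": {"moves": [[0,0,-15,0],[0,0,-30,0],[0,0,-46,0],[0,0,-46,0]]}}

```text
clock: 4.45
position: [0.438, -0.1922, 0.038]
tool_rot: [-3.14, -0.001, 1.812]
force: [0.2, -1.1, -0.4]
grip_width: 0.0853
finger_force: 0.0
```

{"fn": "move_arm", "kwargs": {"moves": [[0,0,0,0],[0,0,0,0],[0,0,0,0],[0,0,0,0],[0,0,0,0],[0,0,0,0],[0,0,0,0],[0,0,0,0]], "gripper": 0.3, "newtons": 40}}

```text
clock: 5.45
position: [0.439, -0.1924, 0.0399]
tool_rot: [3.141, 0.0, 1.813]
force: [-1.5, 0.6, 6.8]
grip_width: 0.0507
finger_force: 40.6
```

{"fn": "move_arm", "kwargs": {"moves": [[0,0,15,0],[0,0,45,0],[0,0,80,0],[0,0,115,0],[0,0,140,0],[0,0,140,0]]}}

```text
clock: 6.2
position: [0.4395, -0.1924, 0.1815]
tool_rot: [3.138, 0.001, 1.813]
force: [-0.2, 0.5, -2.5]
grip_width: 0.0508
finger_force: 42.5
```

{"fn": "move_arm", "kwargs": {"moves": [[1,15,0,0],[4,45,0,0],[8,85,0,0],[12,125,0,0],[16,165,0,0],[19,205,0,0],[23,245,0,0],[27,285,0,0],[31,325,0,0],[33,352,0,0],[34,369,0,0],[34,369,0,0]]}}

```text
clock: 7.7
position: [0.4722, 0.1775, 0.1787]
tool_rot: [-3.141, 0.0, 1.814]
force: [-0.6, -0.3, -2.4]
grip_width: 0.051
finger_force: 42.5
```

{"fn": "move_arm", "kwargs": {"moves": [[0,0,-15,0],[0,0,-45,0],[0,0,-75,0],[0,0,-95,0],[0,0,-95,0],[0,0,-95,0]]}}

```text
clock: 8.45
position: [0.473, 0.1761, 0.0846]
tool_rot: [3.141, 0.0, 1.812]
force: [0.3, 0.4, -2.3]
grip_width: 0.0507
finger_force: 42.4
```

```bash
python3 - <<'E'
from h import *
s=monitor.observe();print(s["position"],s["grip_width"],s["tool_rot"])
I=[grab_frame(n) for n in("scene","top")]
a=cv2.resize(I[0][126:226,303:433],(520,400))
cv2.imwrite("pics/y2.png",a)
E
```

```text
[0.47299402 0.17607017 0.08462004] 0.050746722214004426 [3.14137815e+00 1.65268705e-04 1.81169450e+00]
```

View pics/y2.png

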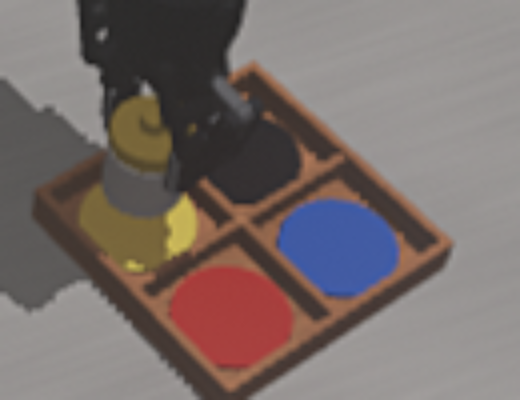

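The yellow pot hangs upright over its pad, at about crop (140,190). I'll lower it, release and rise.

{"fn": "move_arm", "kwargs": {"moves": [[0,0,-15,0],[0,0,-28,0],[0,0,-34,0],[0,0,-35,0],[0,0,-35,0],[0,0,-35,0]]}}

```text
clock: 9.3
position: [0.4728, 0.1767, 0.0491]
tool_rot: [-3.142, 0.0, 1.813]
force: [-0.0, -0.3, -1.9]
grip_width: 0.051
finger_force: 42.5
```

{"fn": "move_arm", "kwargs": {"moves": [[0,0,0,0],[0,0,0,0],[0,0,0,0],[0,0,0,0],[0,0,0,0],[0,0,15,0],[0,0,45,0],[0,0,85,0],[0,0,125,0],[0,0,150,0],[0,0,150,0]], "gripper": 0.8}}

```text
clock: 10.68
position: [0.4735, 0.177, 0.2017]
tool_rot: [3.138, -0.001, 1.813]
force: [-0.2, 0.7, -0.8]
grip_width: 0.068
finger_force: 0.0
```

{"fn": "move_arm", "kwargs": {"moves": [[0,-20,0,0],[-1,-65,0,0],[-2,-115,0,0],[-4,-165,0,0],[-5,-215,0,0],[-6,-265,0,0],[-7,-315,0,0],[-8,-365,0,0],[-9,-415,0,0],[-10,-460,0,0],[-11,-485,0,0],[-11,-490,0,0]], "gripper": 1}}

```text
clock: 12.18
position: [0.4599, -0.3155, 0.1987]
tool_rot: [-3.14, -0.0, 1.809]
force: [-1.1, -0.3, -0.7]
grip_width: 0.085
finger_force: 0.0
```

{"fn": "move_arm", "kwargs": {"moves": [[0,0,0,0],[0,0,-30,0],[0,0,-70,0],[0,0,-105,0],[0,0,-130,0],[0,0,-150,0],[0,0,-160,0],[0,0,-160,0],[0,0,-160,0]]}}

```text
clock: 13.3
position: [0.4621, -0.3133, 0.04]
tool_rot: [3.141, 0.001, 1.813]
force: [1.1, 0.4, 0.6]
grip_width: 0.0856
finger_force: 0.0
```

{"fn": "move_arm", "kwargs": {"moves": [[0,0,0,0],[0,0,0,0],[0,0,0,0],[0,0,0,0],[0,0,0,0],[0,0,0,0],[0,0,0,0],[0,0,0,0]], "gripper": 0.3}}

```text
clock: 14.3
position: [0.4621, -0.3134, 0.0399]
tool_rot: [3.141, 0.0, 1.813]
force: [-1.1, 2.1, 9.4]
grip_width: 0.0508
finger_force: 40.2
```

{"fn": "move_arm", "kwargs": {"moves": [[0,0,15,0],[0,0,45,0],[0,0,80,0],[0,0,115,0],[0,0,140,0],[0,0,140,0]]}}

```text
clock: 15.05
position: [0.4624, -0.3136, 0.1815]
tool_rot: [3.139, 0.002, 1.813]
force: [0.4, 0.2, -2.6]
grip_width: 0.051
finger_force: 42.7
```

{"fn": "move_arm", "kwargs": {"moves": [[4,20,0,0],[12,65,0,0],[22,115,0,0],[32,165,0,0],[42,215,0,0],[52,265,0,0],[62,320,0,0],[72,375,0,0],[82,425,0,0],[91,472,0,0],[97,502,0,0],[98.5,511,0,0]]}}

```text
clock: 16.55
position: [0.5597, 0.1996, 0.1783]
tool_rot: [-3.14, -0.0, 1.815]
force: [-0.2, -1.1, -2.3]
grip_width: 0.051
finger_force: 42.7
```

{"fn": "move_arm", "kwargs": {"moves": [[0,0,0,0],[0,0,0,0],[0,0,-20,0],[0,0,-50,0],[0,0,-80,0],[0,0,-105,0],[0,0,-120,0],[0,0,-128,0],[0,0,-131,0],[0,0,-132,0],[0,0,-132,0],[0,0,-132,0]]}}

```text
clock: 18.05
position: [0.5604, 0.1974, 0.0489]
tool_rot: [3.141, -0.0, 1.812]
force: [-8.2, -3.3, 17.7]
grip_width: 0.051
finger_force: 44.7
```

{"fn": "move_arm", "kwargs": {"moves": [[0,0,0,0],[0,0,0,0],[0,0,0,0],[0,0,0,0],[0,0,0,0],[0,0,15,0],[0,0,45,0],[0,0,85,0],[0,0,125,0],[0,0,150,0],[0,0,150,0]], "gripper": 0.8}}

```text
clock: 19.42
position: [0.5611, 0.1979, 0.2]
tool_rot: [3.138, -0.001, 1.813]
force: [0.3, 0.1, -0.1]
grip_width: 0.0685
finger_force: 0.0
```

{"fn": "move_arm", "kwargs": {"moves": [[2,-15,0,0],[6,-50,0,0],[12,-90,0,0],[17,-130,0,0],[22,-175,0,0],[28,-220,0,0],[34,-265,0,0],[40,-310,0,0],[45,-350,0,0],[47.5,-371,0,0],[47.5,-371,0,0],[47.5,-371,0,0]], "gripper": 1}}

```text
clock: 20.92
position: [0.6076, -0.1722, 0.1969]
tool_rot: [-3.141, -0.001, 1.814]
force: [0.1, 1.0, 0.2]
grip_width: 0.0853
finger_force: 0.0
```

```bash
python3 - <<'E'
from h import *
print(monitor.observe()["position"])
I=[grab_frame(n) for n in("scene","top")]
cv2.imwrite("pics/m1.png",np.hstack([cv2.resize(I[0][130:230,305:425],(396,330)),cv2.resize(I[1][150:280,95:225],(396,330))]))
E
```

```text
[ 0.60761994 -0.17220248  0.19687824]
```

View pics/m1.png

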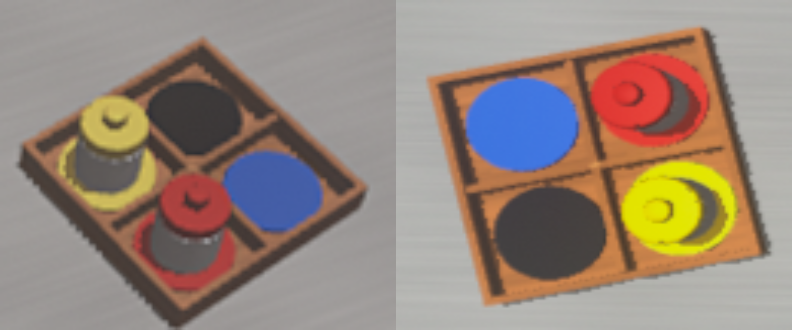

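The red and yellow pots stand upright within their pads, at right-crop (630,92) and (660,208). Next is blue.

{"fn": "move_arm", "kwargs": {"moves": [[0,0,-20,0],[0,0,-60,0],[0,0,-100,0],[0,0,-130,0],[0,0,-148,0],[0,0,-158,0],[0,0,-158,0],[0,0,-158,0]]}}

```text
clock: 22.02
position: [0.6083, -0.1734, 0.0403]
tool_rot: [3.14, 0.001, 1.813]
force: [-0.2, -0.7, -0.6]
grip_width: 0.0855
finger_force: 0.0
```

{"fn": "move_arm", "kwargs": {"moves": [[0,0,0,0],[0,0,0,0],[0,0,0,0],[0,0,0,0],[0,0,0,0],[0,0,0,0],[0,0,0,0],[0,0,0,0]], "gripper": 0.3}}

```text
clock: 23.02
position: [0.608, -0.1733, 0.0399]
tool_rot: [3.141, 0.0, 1.813]
force: [-1.2, 1.1, 8.1]
grip_width: 0.0512
finger_force: 40.6
```

{"fn": "move_arm", "kwargs": {"moves": [[0,0,15,0],[0,0,45,0],[0,0,85,0],[0,0,125,0],[0,0,155,0],[0,0,160,0],[0,0,160,0]]}}

```text
clock: 23.9
position: [0.6076, -0.1731, 0.1992]
tool_rot: [-3.142, -0.0, 1.813]
force: [0.0, 0.4, -3.1]
grip_width: 0.0511
finger_force: 42.3
```

{"fn": "move_arm", "kwargs": {"moves": [[-2,15,0,0],[-8,55,0,0],[-15,100,0,0],[-22,145,0,0],[-29,190,0,0],[-36,240,0,0],[-43,290,0,0],[-50,335,0,0],[-57,380,0,0],[-63,420,0,0],[-68,450,0,0],[-69,458.5,0,0]]}}

```text
clock: 25.4
position: [0.537, 0.2879, 0.1981]
tool_rot: [-3.14, -0.0, 1.816]
force: [-0.0, -0.7, -2.4]
grip_width: 0.0512
finger_force: 42.3
```

{"fn": "move_arm", "kwargs": {"moves": [[0,0,0,0],[0,0,0,0],[0,0,-20,0],[0,0,-55,0],[0,0,-90,0],[0,0,-120,0],[0,0,-138,0],[0,0,-146,0],[0,0,-149,0],[0,0,-151,0],[0,0,-151,0],[0,0,-151,0]]}}

```text
clock: 26.9
position: [0.5392, 0.2854, 0.049]
tool_rot: [3.141, -0.0, 1.813]
force: [-0.2, -0.1, 5.8]
grip_width: 0.051
finger_force: 42.9
```

{"fn": "move_arm", "kwargs": {"moves": [[0,0,0,0],[0,0,0,0],[0,0,0,0],[0,0,0,0],[0,0,0,0],[0,0,15,0],[0,0,45,0],[0,0,85,0],[0,0,125,0],[0,0,152,0],[0,0,152,0]], "gripper": 0.8}}

```text
clock: 28.28
position: [0.5396, 0.2855, 0.2032]
tool_rot: [3.138, -0.002, 1.813]
force: [-0.4, 1.1, 0.2]
grip_width: 0.0683
finger_force: 0.0
```

{"fn": "move_arm", "kwargs": {"moves": [[2,-15,0,0],[6,-55,0,0],[11,-105,0,0],[16,-155,0,0],[21,-205,0,0],[27,-255,0,0],[32,-305,0,0],[37,-355,0,0],[42,-405,0,0],[48,-455,0,0],[53,-505,0,0],[58,-555,0,0]], "gripper": 1}}

```text
clock: 29.78
position: [0.5955, -0.2723, 0.1995]
tool_rot: [-3.14, -0.001, 1.812]
force: [1.1, 1.2, 0.4]
grip_width: 0.0854
finger_force: 0.0
```

{"fn": "move_arm", "kwargs": {"moves": [[4,-40,0,0],[6,-59,0,0],[6,-59,0,0],[6,-59,0,0],[6,-59,-25,0],[6,-59,-65,0],[6,-59,-100,0],[6,-59,-125,0],[6,-59,-140,0],[6,-59,-140,0],[6,-59,-140,0]]}}

```text
clock: 31.15
position: [0.6034, -0.3288, 0.0615]
tool_rot: [3.141, 0.001, 1.813]
force: [0.7, 0.0, 0.2]
grip_width: 0.0856
finger_force: 0.0
```

{"fn": "move_arm", "kwargs": {"moves": [[0,0,0,0],[0,0,0,0],[0,0,0,0],[0,0,0,0],[0,0,0,0],[0,0,0,0],[0,0,0,0],[0,0,0,0]], "gripper": 0.3}}

```text
clock: 32.15
position: [0.603, -0.3289, 0.061]
tool_rot: [3.141, 0.0, 1.813]
force: [-0.9, 1.0, 6.6]
grip_width: 0.0471
finger_force: 40.5
```

{"fn": "move_arm", "kwargs": {"moves": [[0,0,15,0],[0,0,45,0],[0,0,85,0],[0,0,125,0],[0,0,155,0],[0,0,160,0],[0,0,160,0]]}}

```text
clock: 33.02
position: [0.6026, -0.3286, 0.2201]
tool_rot: [-3.141, -0.0, 1.813]
force: [-0.8, 0.4, -2.7]
grip_width: 0.047
finger_force: 41.6
```

{"fn": "move_arm", "kwargs": {"moves": [[-4,15,0,0],[-14,55,0,0],[-27,105,0,0],[-40,155,0,0],[-52,205,0,0],[-65,255,0,0],[-78,305,0,0],[-91,355,0,0],[-103,405,0,0],[-116,455,0,0],[-127,500,0,0],[-138,540,0,0]]}}

```text
clock: 34.52
position: [0.4629, 0.2132, 0.2196]
tool_rot: [-3.14, 0.0, 1.814]
force: [0.2, 0.6, -0.9]
grip_width: 0.0472
finger_force: 41.7
```

{"fn": "move_arm", "kwargs": {"moves": [[-8,32,0,0],[-13,52.5,0,0],[-13,52.5,0,0],[-13,52.5,0,0],[-13,52.5,-20,0],[-13,52.5,-55,0],[-13,52.5,-90,0],[-13,52.5,-120,0],[-13,52.5,-138,0],[-13,52.5,-146,0],[-13,52.5,-150,0],[-13,52.5,-151,0]]}}

```text
clock: 36.02
position: [0.452, 0.2634, 0.0699]
tool_rot: [3.141, -0.0, 1.812]
force: [-2.5, -4.3, 15.2]
grip_width: 0.0474
finger_force: 43.1
```

{"fn": "move_arm", "kwargs": {"moves": [[0,0,0,0],[0,0,0,0],[0,0,-1,0],[0,0,-1,0]]}}

```text
clock: 36.52
position: [0.4523, 0.2638, 0.0697]
tool_rot: [3.14, -0.001, 1.812]
force: [-6.9, -5.3, 28.0]
grip_width: 0.0469
finger_force: 44.2
```

Down on the pad. I'll ease off, release, and retreat so the view is clear.

{"fn": "move_arm", "kwargs": {"moves": [[0,0,1,0],[0,0,1,0],[0,0,1,0],[0,0,1,0],[0,0,1,0],[0,0,15,0],[0,0,45,0],[0,0,85,0],[0,0,125,0],[0,0,160,0],[0,0,160,0]], "gripper": 0.8}}

```text
clock: 37.9
position: [0.4526, 0.2642, 0.2313]
tool_rot: [3.138, -0.002, 1.813]
force: [-0.4, -0.3, 0.2]
grip_width: 0.0685
finger_force: 0.0
```

{"fn": "move_arm", "kwargs": {"moves": [[0,-20,0,0],[0,-65,0,0],[0,-115,0,0],[0,-165,0,0],[0,-215,0,0],[0,-265,0,0],[0,-315,0,0],[0,-365,0,0],[0,-400,0,0],[0,-400,0,0],[0,-400,0,0]]}}

```text
clock: 39.28
position: [0.451, -0.1364, 0.2279]
tool_rot: [-3.141, -0.001, 1.812]
force: [1.0, 0.4, 0.4]
grip_width: 0.0683
finger_force: 0.0
```

```bash
python3 - <<'E'
from h import *
np.set_printoptions(precision=4,suppress=True)
I={n:grab_frame(n) for n in("scene","top")}
cv2.imwrite("pics/f.png",np.hstack([cv2.resize(I["scene"],(400,300)),cv2.resize(I["top"][130:280,80:280],(400,300))]))
pads={"red":(.5607,.198),"yellow":(.4732,.177),"blue":(.5392,.2856)}
for c,p in pads.items():   # knob/lid: upper surface plane circle
    for ce,st in blobs(mask(I["top"],c)): print(c,ce,st[2:],plane("top",ce,.063)[:2])
E
```

```text
red [177.217 188.38 ] [  40   38 1000] [0.5572 0.188 ]
yellow [186.999  231.5937] [  38   38 1009] [0.4739 0.167 ]
blue [132.756  197.9761] [ 42  36 922] [0.5371 0.2735]
```

View pics/f.png

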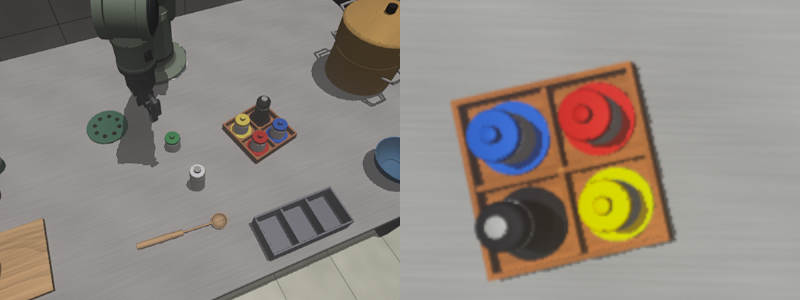

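All four stand upright in their compartments. The right crop shows the knobs at red (583,118), yellow (602,206) and blue (490,133), and the mill button at (495,228). I'll check those numerically.

```bash
python3 - <<'E'
from h import *
for c,uv,z,p in [("red",(171.5,189),.079,(.5607,.198)),("yellow",(181,233),.079,(.4732,.177)),("blue",(125,196.5),.079,(.5392,.2856)),("black",(127.5,244),.115,(.452,.264))]:
    q=plane("top",uv,z)[:2]; print(c,q,1000*np.hypot(*(q-p)))
im=cv2.imread("pics/f.png")
f=grab_frame("top"); 
print([ (ce,st[4]) for ce,st in blobs(mask(f,"green"))][:3])
E
```

```text
red [0.55448155 0.19507315] 6.872812556540553
yellow [0.47121144 0.17487126] 2.9130593934879108
blue [0.53868069 0.28293128] 2.71877304785636
black [0.4502978  0.26301719] 1.9655582460285879
[(array([310.08806262, 248.10176125]), np.int32(511))]
```

```bash
python3 -c "
from workcell import bot
print(bot.job_done())"
```

```text
the job is handed in; nothing more can be done
None
```

I handed the job in at about 39 s: the red, yellow and blue pots and the black mill stand upright and released on their own pads, within about 7 mm of centre by the top camera (limit 14 mm). The green pot measured unmoved, and the white mill was never touched and looks unmoved by eye; the hand-in returned no verdict.

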